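# Hold the bayonet cap home on the filling port

## Robot

A 6-joint arm with a two-finger parallel gripper is mounted at the origin on the work surface. World frame = base frame: x ahead of the robot, y to its left, z up, the work surface at z = 0. Lengths are in m, angles in rad, forces in N, time in s.
With the tool pointing down it reaches from about 0.35 to 0.975 m from the base axis. Payload 7.1 kg.
Tool frame: the origin (TCP) lies midway between the tips of the shut fingers; the grasp point (between the pads) lies 19 mm behind it; z points along the fingers, x is the direction in which the jaws open and shut, and the axes are right-handed (so a half turn about z gives the same grasp; the last joint's range is limited). The gripper opens to 88 mm and grips with 3 to 60 N. Pads are 20 mm wide; open, the fingers measure 115 mm over their backs; the gripper's body (75 mm by 178 mm) begins 61 mm behind the grasp point.
Start: joints at [1.274, 0.423, 1.63, -0, 1.089, -0.019], TCP at [0.171, 0.601, 0.223] pointing down, gripper open.
Joint ranges: [-3, 3], [-0.9, 2.11], [0.09, 2.58], [-1.31, 4.45], [0.11, 2.69], [-2.54, 2.54]. Speed limits (rad/s): [2.39, 2.39, 3.01, 3.14, 3.14, 3.14].

## Interface

Orientations are given as a unit quaternion [w, x, y, z].
In Python, from station import move_pose, movel, movej, command_gripper, wait, inverse_kinematics, read_camera, camera_info, MotionError, job_done, get_time, get_joint_pos, get_qvel, get_effort, get_tcp_pos, get_ee_rot, get_ft_force, get_ft_torque, get_grip_width gives the robot as it stands. Calls block until the motion is done:
- move_pose(position, orientation): joint-space move of the TCP to a pose.
- movel(position, frame=None, v=0.15, until_force=None): straight line of the TCP; frame=None keeps the orientation; v is the mean speed in m/s. With until_force (N) it stops when the force on the tool has changed by that much, and returns True; else False.
- movej(angles): joint-space move.
- command_gripper(opening): opening from 0.0 (shut) to 1.0 (fully open); the grip force is fixed at half the most; returns when the fingers have stopped.
- wait(seconds).
- inverse_kinematics(position, orientation): joint angles nearest the present ones, or None.
- read_camera(name): name is "scene" or "top" or "wrist"; returns the picture (480x640x3 uint8, red, green, blue); there is no depth.
- camera_info(name): a dict with "intrinsics" (3x3 intrinsics, pixels), "dist" ([k1, k2, p1, p2, k3] as OpenCV has them; the pictures are not rectified), "T" (4x4, takes a point from camera to world coordinates); the wrist camera has in their place "tool_from_camera" (4x4, takes a point from camera to tool coordinates, whose origin is the TCP and whose axes are the tool frame's). Camera axes: x right, y up, looking along -z (the intrinsics and any distortion apply to the point x, -y, -z); pixel columns grow to the right and rows downward; lengths in m; the calibration is good to about 2 mm. A picture is of the moment at which its call begins: read the wrist's pose just before it. camera_info takes no time and is no camera call.
A pose or a line that the arm cannot do raises MotionError and nothing moves.
- job_done(): hands the job in, once; it reports no verdict.
Readings, each from a call of its own:
- get_time(): time.
- get_joint_pos(): joint angles.
- get_qvel(): joint speeds.
- get_effort(): joint torques, N m.
- get_tcp_pos(): TCP position.
- get_ee_rot(): TCP orientation.
- get_ft_force(): force on the tool from outside, world axes, zero at the start.
- get_ft_torque(): the same for the moment, N m.
- get_grip_width(): opening from 0.0 (shut) to 1.0 (fully open).
Only numpy, scipy, OpenCV 4.12 (cv2) and the standard library are available. Lean on these libraries where they do the work, as an engineer would, in place of code of your own. Each camera call takes 0.05 s, during which the arm holds its last target.

## Task

Close the port of the jar filling station for a leak check: pick up the black cap with the straight bar grip, lower it into the steel-lipped port with its two lugs through the two notches, push it down against the spring as far as it goes and, keeping it down, twist it a quarter turn clockwise (seen from above) to the stop. The spring pushes the cap back up if you let go, so finish while still gripping it and holding it fully down and fully turned. Leave the jars, the round-knobbed plug, the wrench and the bottle where they stand.

Things in the scene. Friction and masses are not known exactly. Their poses are not given: they have to be found in the camera images.
- cap: black plastic bayonet cap, 120 g, loose, standing upright. Origin: centre of its underside, z up; 66 mm tall; a half turn about z gives the same shape. Plug 36 mm in diameter (z 0 to 26; its lowest 9 mm narrower, with an 11 mm wide slot right across it along x); flange 62 mm in diameter (z 26 to 32); bar grip on top. Two lugs along +x and -x: 10 mm wide, tips 25 mm from the axis, z 1 to 10.5.
- cap_grip (a point): middle of the cap's bar grip, 49 mm above the cap's underside, same axes as the cap. The bar is 50 mm long along x (in line with the lugs, which the flange hides from above), 18 mm thick along y, 34 mm tall, standing on the flange; pinch it across y.
- port: filling station, fixed: black drum 150 mm wide, 60 mm tall; on it a round white plate 190 mm wide (z 60 to 66); on it a black collar 68 mm in outer diameter (z 66 to 110) whose top 8 mm is a steel lip. Origin: centre of its underside, on the table.
- port_mouth (a point): centre of the port's mouth, level with the top of the steel lip, 110 mm above the table, z up. Bore through the lip 40 mm in diameter; two notches 15 mm wide lead through the 8 mm thick lip along +x and -x: the cap goes in with its bar along this x axis, either way round. Under the lip the lugs can turn freely. 12 mm below the mouth lies a sprung black plate on which the cap lands.
- port_push (a joint): how far the sprung plate is pressed down, m: 0 at rest, 0.012 at the bottom stop; the spring pushes up with 3 N at 0 and 9 N at 0.012. The lugs come clear below the lip at 0.0065; only then can the cap turn. At the bottom stop the cap's underside is 24 mm below the mouth, its flange 2 mm above the lip.
- port_turn (a joint): clockwise turn (from above) of the key on the sprung plate, rad: 0 at rest, stop at 1.45; a spring turns it back with 0.02 N m at 0, 0.08 at the stop. The aluminium key (28 x 8 mm, 5 mm high, along the notches at rest) enters the cap's slot and turns with the cap, with about 0.1 rad of play, so the cap turns about 1.55 rad (a quarter turn) to the stop.
- jar1: open glass jar, 64 mm wide, 74 mm tall, origin at the centre of its underside; a bystander, leave it standing
- jar2: open glass jar, 64 mm wide, 74 mm tall, origin at the centre of its underside; a bystander, leave it standing
- jar3: open glass jar, 64 mm wide, 74 mm tall, origin at the centre of its underside; a bystander, leave it standing
- jar4: open glass jar, 64 mm wide, 74 mm tall, origin at the centre of its underside; a bystander, leave it standing
- plug: black plain plug with a round knob (34 mm wide, z 32 to 62) on a flange 72 mm wide, no lugs, origin at the centre of its underside; not the cap, leave it
- wrench: steel wrench lying flat, a bystander; origin under its middle
- cleaner: white plastic bottle 60 mm wide, 160 mm tall, a bystander; origin at the centre of its underside

How it is judged:
By the outcome, as a careful person would: the job done as asked, in the order asked, and still so for the second after the job is handed in, while the arm keeps its last pose, push and grip.
It also fails if it takes over 48 s, if anything falls off the work surface, if the arm or the gripper's body presses on something with over 40 N, if the wrist force passes 120 N, or if a joint passes its speed limit or range.

## Working session

There is one attempt and no reset: what is moved stays moved. The work goes in short steps, each a Python script; the robot and the scene stay as the last script left them, time stands still between calls to the robot, and variables do not carry over. Pictures are saved under pics/ and viewed, and the job is handed in when it is done.

```bash
ls; mkdir -p pics
python3 - <<'E'
from station import *
import cv2
for n in ("scene","top","wrist"):
    cv2.imwrite(f"pics/{n}0.png",cv2.cvtColor(read_camera(n),cv2.COLOR_RGB2BGR))
    i=camera_info(n); print(n,{k:(v.round(4).tolist() if hasattr(v,'round') else v) for k,v in i.items()})
print(get_time(),get_tcp_pos(),get_ee_rot())
E
```

```text
pics
scene {'intrinsics': [[610.8142, 0.0, 312.7933], [0.0, 610.8142, 241.8119], [0.0, 0.0, 1.0]], 'dist': [0.036, 0.0, 0.0, 0.0, 0.0], 'T': [[-0.7395, -0.4597, 0.4918, 1.392], [0.6731, -0.494, 0.5503, 0.9239], [-0.01, 0.738, 0.6747, 1.25], [0.0, 0.0, 0.0, 1.0]]}
top {'intrinsics': [[622.4723, 0.0, 312.5538], [0.0, 622.4723, 243.3106], [0.0, 0.0, 1.0]], 'dist': [-0.1757, 0.0, 0.0, 0.0, 0.0], 'T': [[-0.0148, 0.9952, -0.0966, 0.4149], [-0.9999, -0.0143, 0.0061, -0.0038], [0.0046, 0.0967, 0.9953, 1.5299], [0.0, 0.0, 0.0, 1.0]]}
wrist {'intrinsics': [[380.0772, 0.0, 323.9921], [0.0, 380.0772, 245.539], [0.0, 0.0, 1.0]], 'dist': [-0.0461, 0.0, 0.0, 0.0, 0.0], 'tool_from_camera': [[1.0, -0.0007, -0.0007, 0.0009], [-0.0009, -0.9664, -0.257, -0.0701], [-0.0005, 0.257, -0.9664, -0.1609], [0.0, 0.0, 0.0, 1.0]]}
0.15 [0.17124006 0.60063562 0.22206487] [ 3.53785186e-04  7.98183548e-01  6.02414032e-01 -4.81407179e-04]
```

View pics/scene0.png

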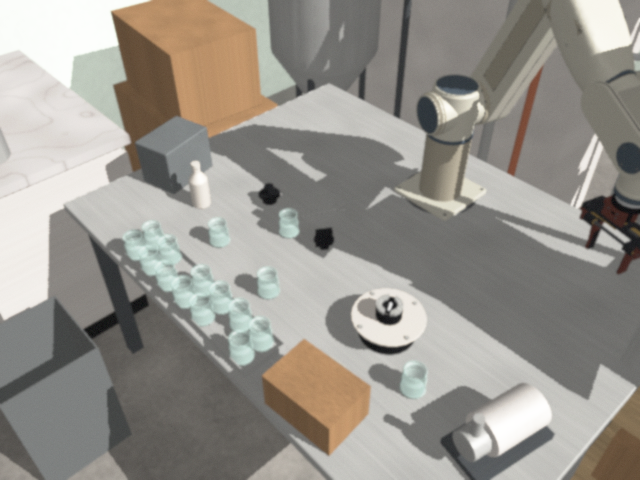

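View pics/top0.png

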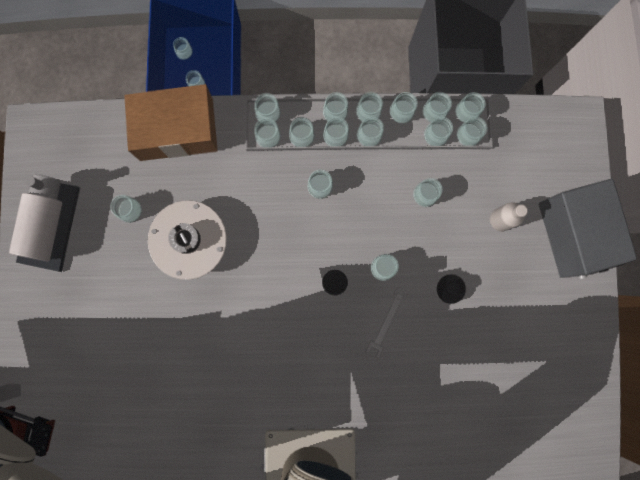

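View pics/wrist0.png

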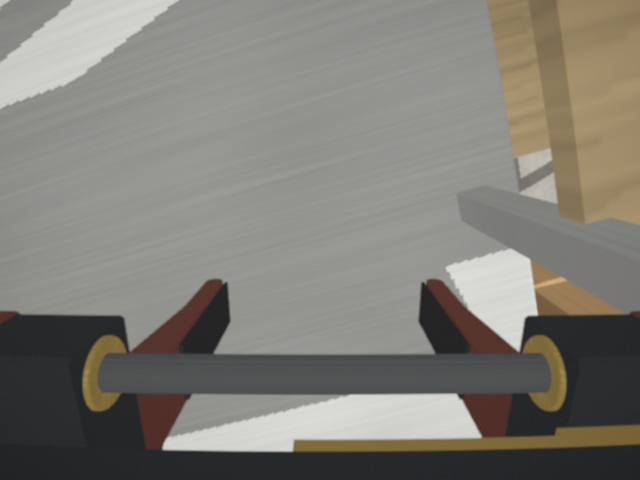

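The top view shows two black objects, at (335,282) and (451,288), and the port at (185,239). I'll enlarge each.

Run:
```python
import cv2,numpy as np
t=cv2.imread("pics/top0.png"); s=cv2.imread("pics/scene0.png")
def c(im,x,y,r,gain=1):
    o=cv2.resize(im[y-r:y+r,x-r:x+r],(390,290) if 0 else (390,390),interpolation=cv2.INTER_CUBIC)
    return np.clip((o/255.)**(1/gain)*255,0,255).astype('uint8')
cv2.imwrite("pics/c1.png",np.hstack([c(t,335,282,26,2.5),c(t,451,288,26,2.5)]))
cv2.imwrite("pics/c2.png",np.hstack([c(s,324,238,26,2.5),c(s,269,194,26,2.5)]))
cv2.imwrite("pics/c3.png",np.hstack([c(t,185,239,26,1.3),c(s,389,306,26,1.3)]))
```

```text
(no output)
```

View pics/c1.png

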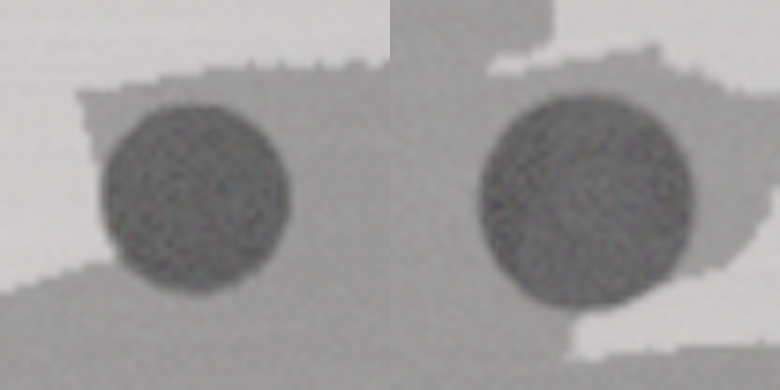

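View pics/c2.png

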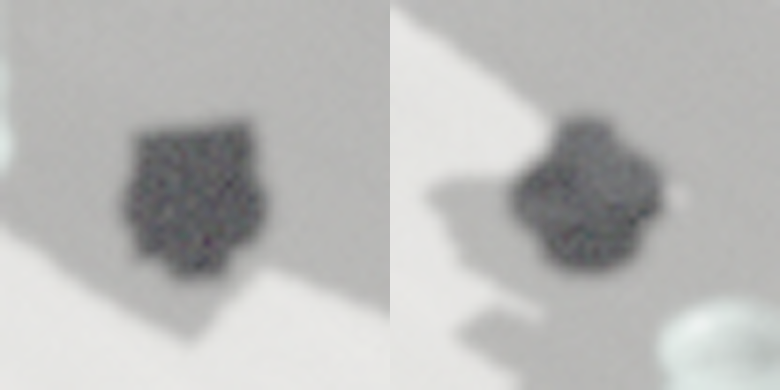

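View pics/c3.png

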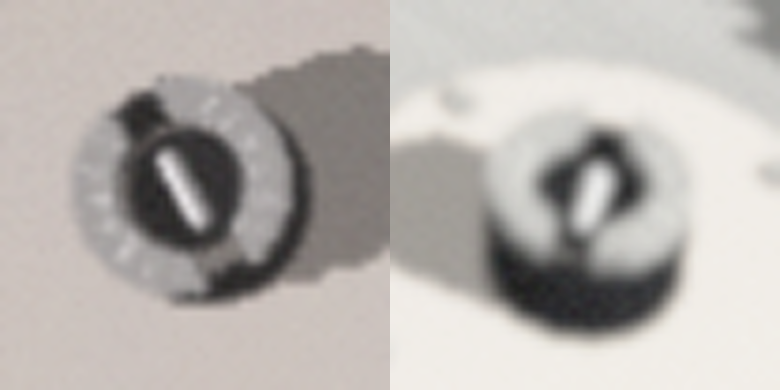

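The left object is the cap: its bar shows side-on in the scene view. The right one is the knobbed plug. On the port, the notches run from crop (140,105) to (228,270). Next I'll turn these into positions.

```bash
cat > h.py <<'E'
from station import *
import cv2,numpy as np
from scipy.spatial.transform import Rotation as R
def Q(yaw): # tool pointing down, tool x at yaw
    c,s=np.cos(yaw),np.sin(yaw)
    m=np.array([[c,s,0],[s,-c,0],[0,0,-1.]])
    q=R.from_matrix(m).as_quat(); return [q[3],q[0],q[1],q[2]]
def T_wrist(p,q):
    T=np.eye(4); T[:3,:3]=R.from_quat([q[1],q[2],q[3],q[0]]).as_matrix(); T[:3,3]=p
    return T@np.array(camera_info("wrist")["tool_from_camera"])
def toworld(n,px,z,T=None):
    i=camera_info(n); T=np.array(i["T"]) if T is None else T
    u=cv2.undistortPoints(np.array(px,float).reshape(-1,1,2),np.array(i["intrinsics"]),np.array(i["dist"])).reshape(-1,2)
    d=np.c_[u[:,0],-u[:,1],-np.ones(len(u))]@T[:3,:3].T
    o=T[:3,3]; return o+d*((z-o[2])/d[:,2])[:,None]
def proj(n,P,T=None):
    i=camera_info(n); T=np.array(i["T"]) if T is None else T
    c=(np.array(P,float).reshape(-1,3)-T[:3,3])@T[:3,:3]; c=c*[1,-1,-1]
    return cv2.projectPoints(c,np.zeros(3),np.zeros(3),np.array(i["intrinsics"]),np.array(i["dist"]))[0].reshape(-1,2)
def snap(name,tag):
    p,q=get_tcp_pos(),get_ee_rot(); im=cv2.cvtColor(read_camera(name),cv2.COLOR_RGB2BGR)
    cv2.imwrite(f"pics/{tag}.png",im); np.savez(f"pics/{tag}.npz",p=p,q=q); return im
E
python3 - <<'E'
from h import *
print("cap",toworld("top",[[335.1,282.5]],.03), "scene bartop", toworld("scene",[[324-26+195/7.5,238-26+127/7.5]],.066))
a=lambda x,y:(159+x/7.5,213+y/7.5)
P=toworld("top",[a(185,186),a(140,105),a(228,270),a(72,186),a(296,186)],.11);print("port",P, np.linalg.norm(P[3]-P[4]))
b=lambda x,y:(389-26+x/7.5,306-26+y/7.5)
S=toworld("scene",[b(589,195) if 0 else b(589-390,195)],.11);print("port scene",S)
d=P[2]-P[1];print(np.degrees(np.arctan2(d[1],d[0])))
bl=lambda x,y:(324-26+x/7.5,238-26+y/7.5)
B=toworld("scene",[bl(132,132),bl(255,122)],.066);print(B,np.linalg.norm(B[1]-B[0]))
print("jars",toworld("top",[(385,267),(320,184),(427,193),(126,209)],.07))
print(get_joint_pos())
E
```

```text
cap [[ 0.46492327 -0.06578438  0.03      ]] scene bartop [[ 0.46705836 -0.06095286  0.066     ]]
port [[0.56982275 0.28501407 0.11      ]
 [0.59518239 0.29928021 0.11      ]
 [0.54367238 0.27147971 0.11      ]
 [0.57035423 0.32041264 0.11      ]
 [0.56930624 0.2504262  0.11      ]] 0.06999429078536251
port scene [[0.58045767 0.29746493 0.11      ]]
-151.64378516334966
[[ 0.48713577 -0.07559655  0.066     ]
 [ 0.44780282 -0.04708187  0.066     ]] 0.04858155523677125
jars [[ 0.49815541 -0.18241561  0.07      ]
 [ 0.69834843 -0.0324801   0.07      ]
 [ 0.67373783 -0.28843721  0.07      ]
 [ 0.64604188  0.43502793  0.07      ]]
[ 1.27401588e+00  4.23695350e-01  1.63050587e+00 -8.45844168e-06
  1.08858626e+00 -1.90246161e-02]
```

Run:
```python
from h import *
move_pose([.466,-.064,.17],Q(np.radians(54)))
im=snap("wrist","w1"); print(get_time(),get_tcp_pos(),get_joint_pos())
g=np.clip((im/255.)**.5*255,0,255).astype('uint8'); cv2.imwrite("pics/w1g.png",g)
d=np.load("pics/w1.npz");T=T_wrist(d['p'],d['q']); print(proj("wrist",[[.466,-.064,.066]],T))
```

```text
2.7833 [ 0.46625295 -0.06347503  0.17003958] [-1.60630768e-01  2.75007606e-01  2.00518886e+00  6.39268083e-05
  8.61223802e-01 -1.10416855e+00]
[[321.73505709 245.69654075]]
```

View pics/w1g.png

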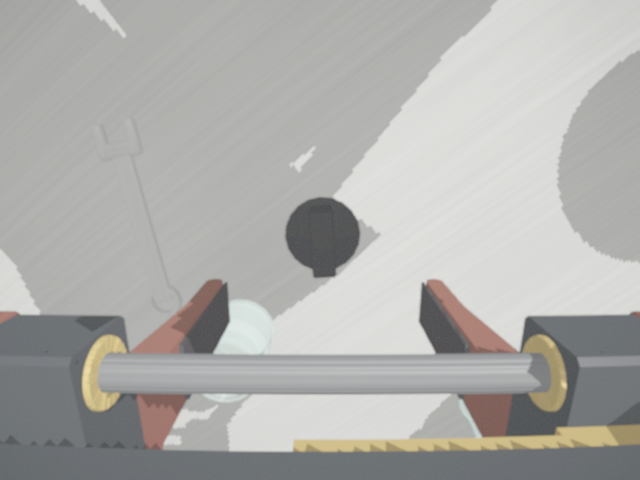

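Run:
```python
import cv2,numpy as np
im=cv2.imread("pics/w1.png")[185:285,270:380]
o=np.clip((im/255.)**.4*255*1.2-40,0,255).astype('uint8')
cv2.imwrite("pics/w1c.png",cv2.resize(o,None,fx=6,fy=6,interpolation=cv2.INTER_CUBIC))
```

```text
(no output)
```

View pics/w1c.png

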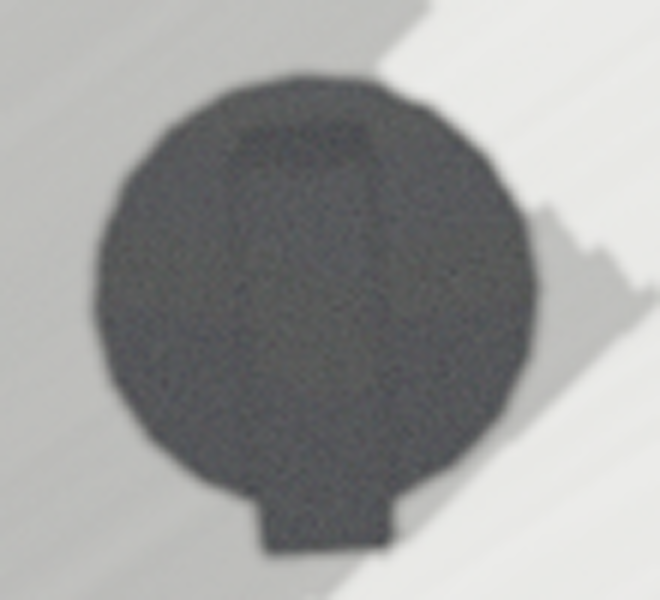

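Run:
```python
from h import *
d=np.load("pics/w1.npz");T=T_wrist(d['p'],d['q'])
f=lambda x,y:(270+x/6-.42,185+y/6-.42)
P=toworld("wrist",[f(264,553),f(391,546),f(238,165),f(374,162)],.066,T)
print(P,np.linalg.norm(P[1]-P[0]),np.linalg.norm((P[0]+P[1]-P[2]-P[3])/2))
for a,b in((0,1),(2,3),(2,0),(3,1)):
    v=P[b]-P[a];print(np.degrees(np.arctan2(v[1],v[0])))
print("bar centre",P.mean(0))
print("flange", toworld("wrist",[f(317,285)],.032,T), toworld("wrist",[f(98,285),f(538,285),f(317,73),f(317,500)],.032,T))
```

```text
[[ 0.48164742 -0.08279626  0.066     ]
 [ 0.49006562 -0.06962568  0.066     ]
 [ 0.44099069 -0.05672049  0.066     ]
 [ 0.45007408 -0.0435711   0.066     ]] 0.01563107410318811 0.04801488448954165
57.414623418595895
55.36388979488294
-32.67466300571882
-33.084333208261555
bar centre [ 0.46569445 -0.06317838  0.066     ]
flange [[ 0.46436312 -0.06232581  0.032     ]] [[ 0.44709172 -0.08616428  0.032     ]
 [ 0.48178687 -0.0382607   0.032     ]
 [ 0.4412693  -0.04557333  0.032     ]
 [ 0.48894567 -0.08015955  0.032     ]]
```

Run:
```python
from h import *
q=Q(np.radians(56.7))
move_pose([.4652,-.063,.09],q)
print(movel([.4652,-.063,.036],v=.08,until_force=8),get_tcp_pos(),get_ft_force())
command_gripper(0.0); print(get_grip_width()*88,get_tcp_pos(),get_time(),get_ft_force())
movel([.4652,-.063,.22],v=.15)
print(get_grip_width()*88,get_time(),get_ft_force())
im=snap("wrist","w2"); g=np.clip((im/255.)**.5*255,0,255).astype('uint8'); cv2.imwrite("pics/w2g.png",g)
```

```text
False [ 0.46548248 -0.06304534  0.03627647] [ 0.29061524 -0.42319174  0.09214882]
17.703654143504735 [ 0.46510084 -0.06297577  0.03592947] 5.1 [-0.95454804 -0.03015589 -0.3536257 ]
17.779943612608854 6.475 [ 0.36548341  0.43419896 -0.46436442]
```

View pics/w2g.png

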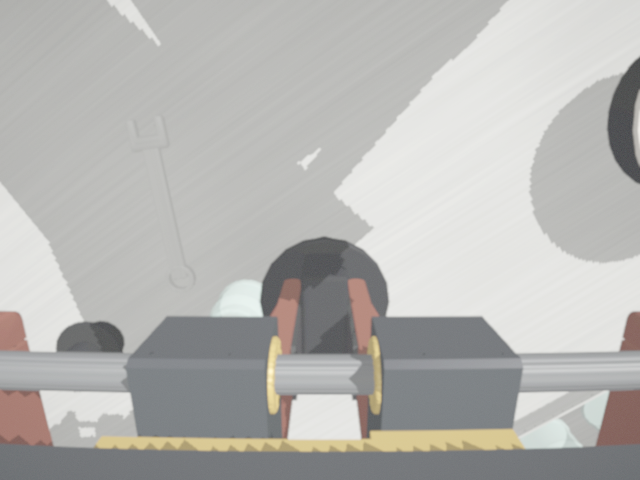

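The grip width of 17.7 mm matches the 18 mm bar, and the flange is centred at about (324,297). Next I'll look straight down on the port with the wrist camera.

Run:
```python
from h import *
y=np.radians(118.4); ty=np.array([np.sin(y),-np.cos(y)])
p=np.array([.570,.285])+.07*ty
move_pose([*p,.25],Q(y))
im=snap("wrist","w3"); print(get_time(),get_tcp_pos(),get_joint_pos(),get_grip_width()*88)
d=np.load("pics/w3.npz");T=T_wrist(d['p'],d['q']); print(proj("wrist",[[.57,.285,.11]],T))
c=cv2.resize(im[84:204,244:404],None,fx=5,fy=5,interpolation=cv2.INTER_CUBIC);cv2.imwrite("pics/w3c.png",c)
im2=cv2.imread("pics/w2.png")
for i,m in((2,im2),(3,im)):
    o=np.clip((m[225:345,244:404]/255.)**.4*255,0,255).astype('uint8')
    cv2.imwrite(f"pics/w{i}f.png",cv2.resize(o,None,fx=5,fy=5,interpolation=cv2.INTER_CUBIC))
```

```text
8.1167 [0.63170344 0.31676279 0.25004877] [ 4.48085890e-01  5.18878587e-01  1.40802985e+00 -3.05260678e-04
  1.21509736e+00 -1.61624449e+00] 17.785763633960563
[[324.44161933 144.88981156]]
```

View pics/w3c.png

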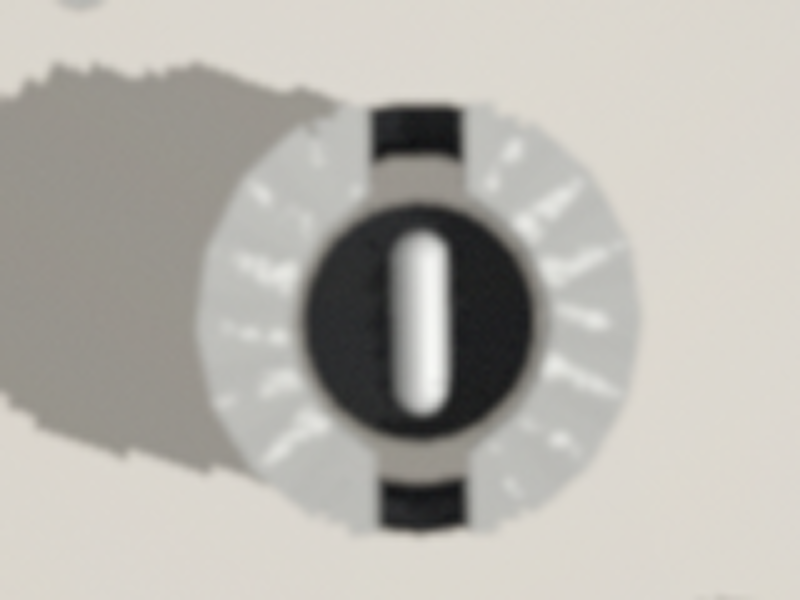

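View pics/w2f.png

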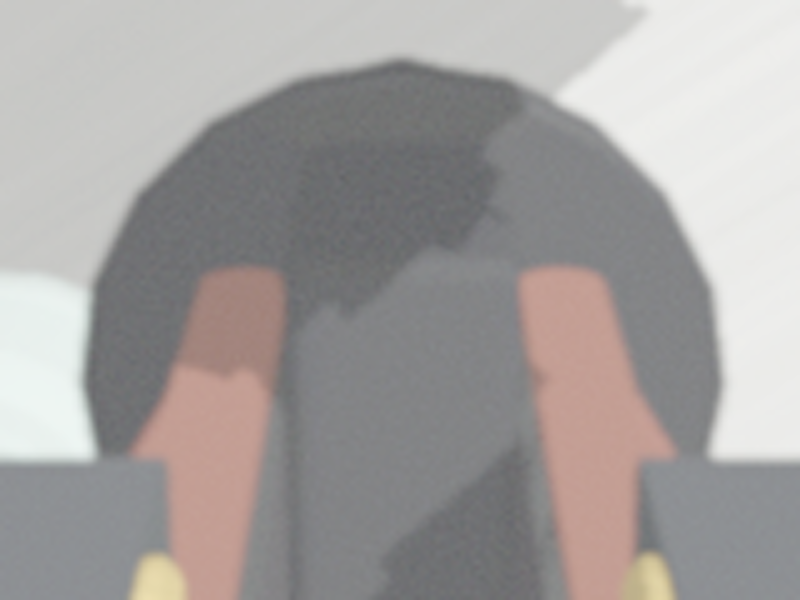

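View pics/w3.png

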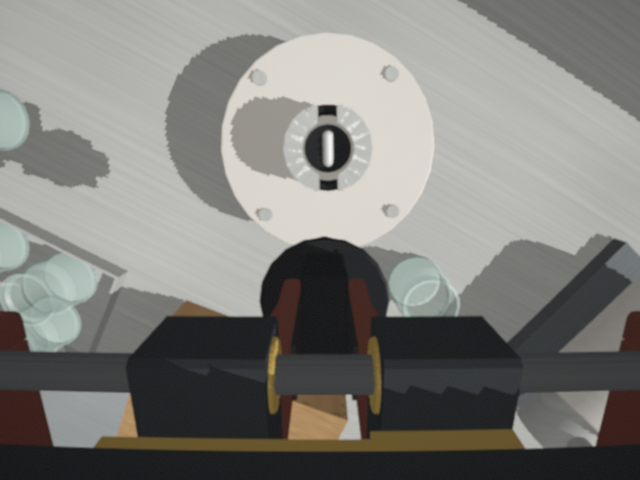

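Run:
```python
from h import *
d=np.load("pics/w3.npz");T=T_wrist(d['p'],d['q'])
f=lambda x,y:(244+x/5-.4,84+y/5-.4)
P=toworld("wrist",[f(418.5,318),f(417,130),f(423.5,505),f(197,318),f(640,318),f(418,100),f(418,535)],.11,T)
print(P[0],np.linalg.norm(P[3]-P[4]),np.linalg.norm(P[5]-P[6]))
v=P[2]-P[1];print(np.degrees(np.arctan2(v[1],v[0])))
K=toworld("wrist",[f(420,230),f(425,416)],.103,T);v=K[1]-K[0];print("key",K.mean(0),np.linalg.norm(v),np.degrees(np.arctan2(v[1],v[0])))
# cap in tool frame: fit flange edge (z tool = .004)
Tc=np.array(camera_info("wrist")["tool_from_camera"])
g=lambda x,y:(244+x/5-.4,225+y/5-.4)
F=toworld("wrist",[g(85,385),g(722,385),g(403,58),g(205,125),g(600,125),g(140,190),g(665,195),g(95,290),g(712,290)],.004,Tc)
from scipy.optimize import least_squares
r=least_squares(lambda c:np.hypot(F[:,0]-c[0],F[:,1]-c[1])-c[2],[0,0,.03]);print("cap in tool",r.x,r.fun.round(4))
```

```text
[0.57047608 0.28775316 0.11      ] 0.06811856516673608 0.06518500532352613
29.50084442378425
key [0.57098761 0.28881057 0.103     ] 0.028539988283913333 30.077161850379245
cap in tool [0.00104199 0.00019027 0.02971023] [ 0.0001  0.0002  0.0003  0.     -0.     -0.     -0.0003 -0.0002 -0.0001]
```

Run:
```python
from h import *
y=np.radians(119.7)
move_pose([.5706,.2866,.165],Q(y))
movel([.5706,.2866,.152],v=.08)
f0=get_ft_force();t0=get_ft_torque();print(get_tcp_pos(),f0,t0,get_time())
im=snap("scene","s1");snap("wrist","w4")
cv2.imwrite("pics/s1c.png",cv2.resize(im[235:355,320:460],None,fx=5,fy=5,interpolation=cv2.INTER_CUBIC))
r=movel([.5706,.2866,.136],v=.02,until_force=5)
print(r,get_tcp_pos(),get_ft_force()-f0,get_ft_torque()-t0,get_time())
```

```text
[0.57117849 0.28680592 0.151981  ] [ 0.03789911 -0.82660714 -0.43261121] [-0.01295822  0.07955116  0.03257907] 8.9417
False [0.57066815 0.28665027 0.13607062] [ 0.62311181  0.60298364 -0.63367883] [ 0.04128544 -0.07226282 -0.02346944] 9.9917
```

View pics/s1c.png

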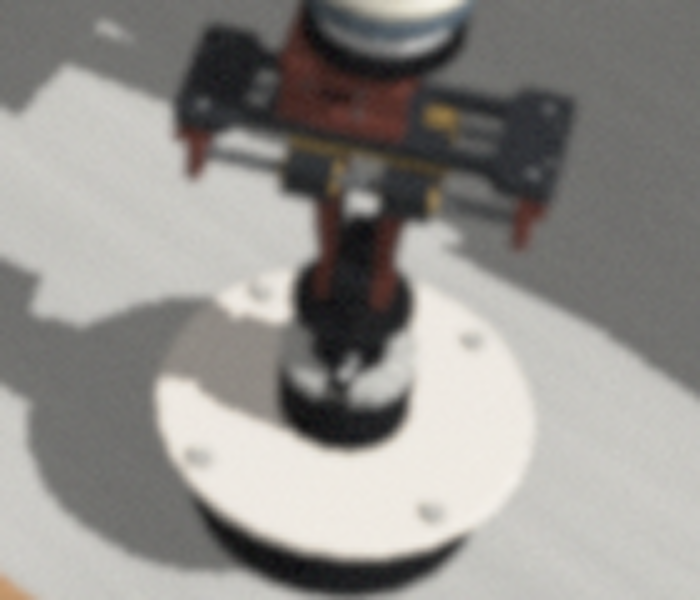

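The cap is over the bore and went 10 mm in with no contact force. Now I'll press it down.

Run:
```python
from h import *
f0=np.array([.04,-.5,-.5])
for z in (.133,.130,.1275,.125,.1235,.1225,.1215,.1205,.1195):
    movel([.5706,.2866,z],v=.02); wait(.1)
    f=get_ft_force();print(z,get_tcp_pos().round(4),f.round(2),get_ft_torque().round(3),round(get_grip_width()*88,2),get_time())
    if f[2]>25: break
im=snap("wrist","w5"); cv2.imwrite("pics/w5g.png",np.clip((im/255.)**.5*255,0,255).astype('uint8'))
```

```text
0.133 [0.5709 0.2867 0.1333] [0.78 0.7  1.23] [ 0.112 -0.167  0.031] 18.38 10.3917
0.13 [0.5709 0.2867 0.1302] [1.   0.8  2.65] [ 0.182 -0.236  0.009] 18.16 10.7917
0.1275 [0.5709 0.2867 0.1277] [1.31 0.05 3.96] [ 0.274 -0.371 -0.057] 17.89 11.1667
0.125 [0.5709 0.2868 0.1252] [1.2  0.5  5.96] [ 0.255 -0.372 -0.   ] 17.9 11.5417
0.1235 [0.5709 0.2868 0.1238] [1.93 0.43 5.24] [ 0.232 -0.358 -0.016] 17.84 11.8917
0.1225 [0.5709 0.2867 0.1229] [1.3  0.55 6.34] [ 0.199 -0.32   0.024] 17.82 12.2417
0.1215 [0.5709 0.2868 0.122 ] [2.16 1.31 6.88] [ 0.197 -0.282 -0.018] 17.97 12.5917
0.1205 [0.5709 0.2868 0.1217] [-0.7  -0.68 12.95] [-0.021  0.194 -0.054] 17.98 12.9417
0.1195 [0.5711 0.2868 0.1217] [-3.18 -1.76 19.08] [-0.175  0.588  0.025] 17.43 13.2917
```

View pics/w5g.png

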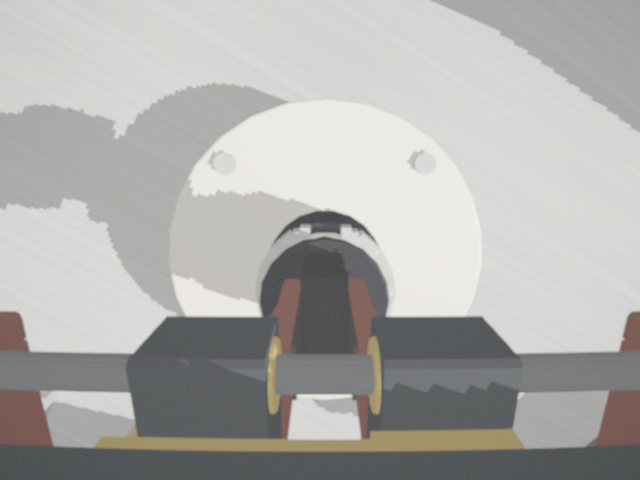

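Force jumps at TCP z ≈ 0.1217, against 0.122 expected, so that is the bottom stop; the flange hasn't moved in the grip. I'll turn clockwise now, holding it down.

Run:
```python
from h import *
z=.1202
for a in (0,5,15,30,45,60,72,80,84,86):
    movel([.5706,.2866,z],frame=Q(np.radians(119.7-a)),v=.05); wait(.1)
    q=get_ee_rot(); m=R.from_quat([q[1],q[2],q[3],q[0]]).as_matrix(); yaw=np.degrees(np.arctan2(m[1,0],m[0,0]))
    f=get_ft_force();t=get_ft_torque();print(a,round(119.7-yaw,2),get_tcp_pos().round(4),f.round(2),t.round(3),round(get_grip_width()*88,2),get_time())
    if abs(t[2])>.8 or f[2]>35: print("stop");break
```

```text
0 -0.0 [0.571  0.2868 0.1217] [-1.22  0.05 14.17] [-0.019  0.284 -0.004] 18.23 13.6917
5 5.0 [0.5709 0.2868 0.1217] [-1.95 -1.14 14.59] [-0.077  0.254  0.068] 17.94 14.0417
15 15.0 [0.5709 0.2868 0.1217] [-1.33 -0.19 15.5 ] [-0.008  0.329  0.044] 17.91 14.4667
30 29.99 [0.5708 0.2868 0.1217] [-2.32 -0.48 14.7 ] [-0.064  0.418  0.028] 17.86 14.975
45 44.99 [0.5707 0.2869 0.1217] [-2.02 -0.3  14.88] [-0.038  0.488  0.064] 18.01 15.4833
60 59.99 [0.5706 0.287  0.1217] [-1.43 -0.6  15.54] [0.036 0.49  0.072] 17.59 15.9917
72 71.99 [0.5706 0.2871 0.1217] [-3.29 -0.07 14.91] [0.056 0.564 0.11 ] 17.88 16.45
80 79.99 [0.5706 0.2871 0.1217] [-2.72  1.15 14.98] [0.07  0.588 0.13 ] 17.83 16.8417
84 83.99 [0.5707 0.2871 0.1217] [-2.16  0.74 15.32] [0.085 0.491 0.069] 17.71 17.1917
86 85.99 [0.5708 0.2871 0.1217] [-1.97  1.14 15.68] [0.071 0.383 0.069] 17.64 17.5417
```

Run:
```python
from h import *
z=.1202
for a in (87,88,89,90,91,92,93,94,95,96):
    movel([.5706,.2866,z],frame=Q(np.radians(119.7-a)),v=.05); wait(.15)
    q=get_ee_rot(); m=R.from_quat([q[1],q[2],q[3],q[0]]).as_matrix(); yaw=np.degrees(np.arctan2(m[1,0],m[0,0]))
    t=np.mean([(get_ft_torque(),wait(.02))[0] for _ in range(5)],0)
    f=get_ft_force();print(a,round(119.7-yaw,2),get_tcp_pos().round(4),f.round(2),t.round(3),round(get_grip_width()*88,2),get_time())
    if abs(t[2])>.5 or f[2]>35: print("stop");break
im=snap("wrist","w6"); cv2.imwrite("pics/w6g.png",np.clip((im/255.)**.5*255,0,255).astype('uint8'))
```

```text
87 86.99 [0.5709 0.2871 0.1217] [-1.75  0.07 14.78] [0.044 0.341 0.074] 17.92 18.025
88 87.99 [0.571  0.2872 0.1218] [-0.59  0.89 13.53] [0.084 0.299 0.054] 17.9 18.5083
89 88.99 [0.571  0.2872 0.1217] [-0.85  1.1  14.2 ] [0.123 0.254 0.065] 17.83 18.9917
90 89.99 [0.5711 0.2872 0.1217] [-1.01  1.11 13.13] [0.141 0.242 0.067] 18.08 19.475
91 90.99 [0.5711 0.2873 0.1217] [-0.47  0.83 13.75] [0.159 0.21  0.071] 17.86 19.9583
92 91.99 [0.5712 0.2873 0.1217] [-0.28  1.66 13.03] [0.179 0.202 0.087] 17.73 20.4417
93 92.99 [0.5712 0.2873 0.1217] [-0.93  0.63 13.9 ] [0.119 0.208 0.072] 17.98 20.925
94 93.98 [0.5711 0.2872 0.1217] [-1.39  1.35 13.77] [0.085 0.232 0.114] 18.02 21.4083
95 94.97 [0.5711 0.2872 0.1217] [-0.43  1.78 14.19] [0.095 0.254 0.155] 17.8 21.8917
96 95.97 [0.571  0.2872 0.1217] [-1.28  1.27 13.84] [0.072 0.264 0.213] 17.82 22.375
```

View pics/w6g.png

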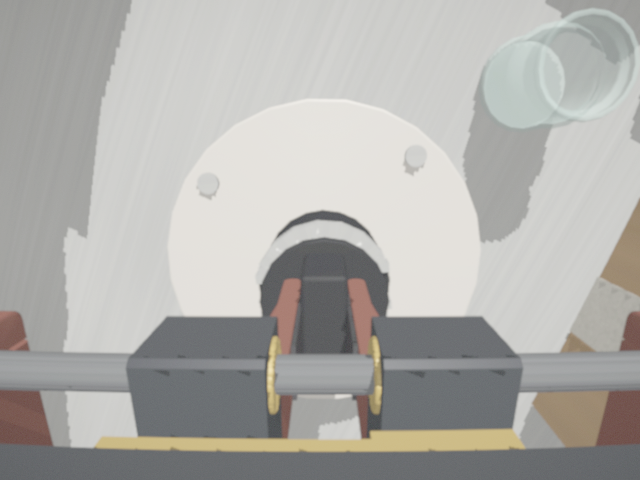

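The torque only starts rising at about 93°, so I'll keep going until it clearly loads the stop.

Run:
```python
from h import *
z=.1202
for a in (97,98,99,100,101):
    movel([.5706,.2866,z],frame=Q(np.radians(119.7-a)),v=.05); wait(.15)
    q=get_ee_rot(); m=R.from_quat([q[1],q[2],q[3],q[0]]).as_matrix(); yaw=np.degrees(np.arctan2(m[1,0],m[0,0]))
    t=np.mean([(get_ft_torque(),wait(.02))[0] for _ in range(5)],0)
    f=get_ft_force();print(a,round(119.7-yaw,2),get_tcp_pos().round(4),f.round(2),t.round(3),round(get_grip_width()*88,2),get_time())
    if abs(t[2])>.35 or f[2]>35: print("stop");break
im=snap("wrist","w7"); 
o=np.clip((im[200:360,224:424]/255.)**.4*255,0,255).astype('uint8')
cv2.imwrite("pics/w7c.png",cv2.resize(o,None,fx=4,fy=4,interpolation=cv2.INTER_CUBIC))
im=snap("scene","s2");cv2.imwrite("pics/s2c.png",cv2.resize(im[235:355,320:460],None,fx=5,fy=5,interpolation=cv2.INTER_CUBIC))
```

```text
97 96.96 [0.571  0.2872 0.1217] [-0.76  1.21 14.4 ] [0.06  0.281 0.289] 17.96 22.9083
98 97.95 [0.571  0.2872 0.1217] [-1.61  0.86 13.84] [0.097 0.283 0.318] 17.93 23.3917
99 98.94 [0.571  0.2872 0.1217] [-0.14  1.01 14.5 ] [0.095 0.285 0.386] 17.54 23.875
stop
```

View pics/w7c.png

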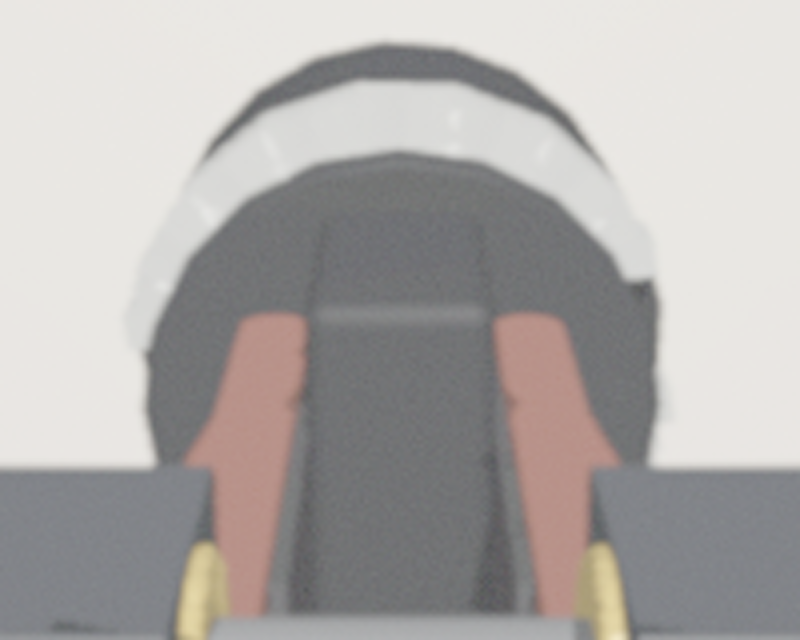

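View pics/s2c.png

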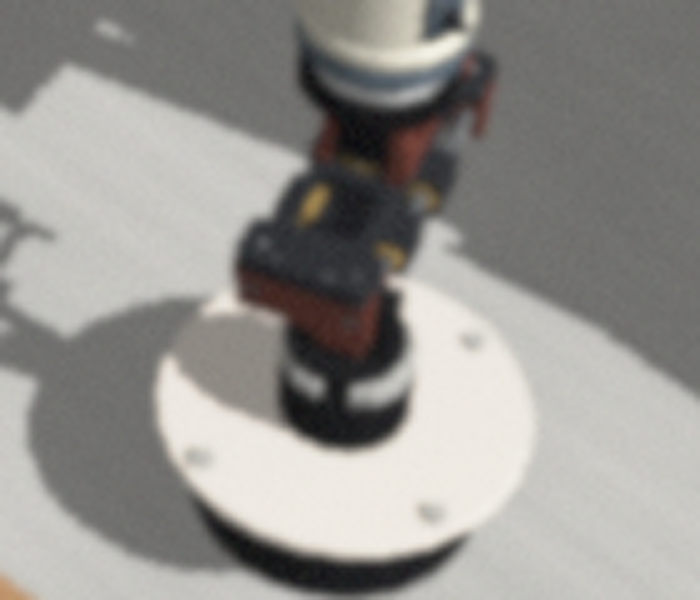

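Run:
```python
from h import *
wait(.8);print(get_tcp_pos().round(4),get_ft_force().round(2),get_ft_torque().round(3),get_grip_width()*88,get_time())
job_done()
```

```text
[0.571  0.2872 0.1217] [-1.14  1.39 14.44] [0.108 0.334 0.403] 18.084649368298365 24.775
the job is handed in; nothing more can be done
```

The cap is in the port, pushed down to the bottom stop and turned clockwise to the turn stop. The arm is still gripping it and holding it there. I handed the job in at 24.8 s, within the 48 s limit.

**Steps:** I picked up the cap with the bar grip, lowered it through the notches without contact force, pressed it down, then turned it.

**Last checks, after holding still for 0.8 s:**
- **Down:** the TCP sat at z = 0.1217, where 0.122 was expected for the bottom stop. The downward push was about 14 N, and the spring takes 9 N of that.
- **Turned:** the twisting moment was steady at 0.40 N m against a return spring of about 0.08, so it is loaded against the stop.
- **Grip:** the fingers read about 18 mm, matching the 18 mm bar. The wrist picture shows the bar still flush between the fingers.

**Disagreements:**
- **Turn angle:** the moment only began to rise at about 93° of gripper turn and I finished at about 99°, against the roughly 89° expected. I put the difference down to give at the pads and play, but I did not measure the cap's own angle.
- **Port position:** the top and wrist cameras differed by about 3 mm on where the port is. I aimed in between, and the cap went in freely.

I didn't touch the jars, plug, wrench or bottle, but took no final picture of all of them.

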